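Uncouple the rock wagon's drawbar and hold it clear of the ball

TASK

The wagon with the big papier-mache rock is still hitched to the small tow wagon: pull the coupler's upright latch grip straight out sideways against its spring until the ball is quite free, and only then lift the drawbar off the ball. Hold it up with about three centimetres of air between the underside of the coupler and the top of the ball, so that the tow wagon can be rolled away, and finish still holding it there in the gripper, steady. Do not force the coupler against the ball, and leave the spray can, the brush jar and the roll of tape where they are.

Things in the scene. Friction and masses are not known exactly. Their poses are not given: they have to be found in the camera images.
- tongue: Drawbar: 30 mm square tube with a steel coupler (70 wide, 92 long, top 141 mm above the table), 0.8 kg. Origin: at the ball's centre when hitched, 105 mm above the table. y: along it, away from its hinge, which lies at y = -250 mm. x: parallel to the hinge axis, level, away from the latch grip. z: up. It turns freely, end upwards, 0 to 0.65 rad; drops if let go. 0.36 rad up gives the wanted air.
- latch (a joint): How far the spring latch is pulled out, m: 0 home, its fork under the ball; free of the ball from 0.026; stop at 0.030. It slides level along the drawbar's -x, out of the coupler, and springs home by itself (4 N at first, about 10 N at the stop). With the drawbar up and the latch home, the fork would land on top of the ball.
- grip (a point): Middle of the latch grip, 119 mm above the table at the start, 111 mm along the drawbar's -x from the ball's centre: upright black rubber-dipped blade, 12 mm thick along x, 30 wide along y, 60 tall (28 above this point, 30 below). 70 mm of air between it and the coupler's side; below that a housing (top 89 mm high) and a bar (83). Lifting the drawbar by it takes about 6 N. Axes as the drawbar's.
- underside (a point): Point under the middle of the coupler, level with the underside of the latch fork: 28 mm below the ball's centre when hitched. Axes as the drawbar's.
- ball_top (a point): Top of the 50 mm steel hitch ball on the tow wagon's ball mount, 130 mm above the table. Axes: z up, y along the parked train towards the tow wagon.
- towwagon: Tow wagon: 230 x 250 mm plywood deck, top 86 mm above the table, on locked castors, with the ball mount and a grey boulder (top 180 mm). It does not move. Origin on the table right under the ball; y towards this wagon, z up. On the other side (-y), 280 mm from the ball, begins the rock wagon: 270 x 300 mm, its rock reaching 240 mm above the table.
- spraycan: Bystander: spray can, 66 mm across, 190 mm tall, on the grip's side of the drawbar, by the rock wagon. Origin: centre of its underside, z up.
- brushjar: Bystander: glass jar 72 mm across and 85 mm tall with two brushes standing in it up to 155 mm, on the grip's side of the tow wagon. Origin: centre of its underside, z up.
- tape: Bystander: roll of tape lying flat, 100 mm across, 36 mm tall, on the grip's side of the tow wagon, nearer the ball. Origin: centre of its underside, z up.

How it is judged:
By the outcome, as a careful person would: the job done as asked, in the order asked, and still so for the second after the job is handed in, while the arm keeps its last pose, push and grip.
It also fails if it takes over 37 s, if anything falls off the work surface, if the arm or the gripper's body presses on something with over 40 N, if the wrist force passes 120 N, or if a joint passes its speed limit or range.

ROBOT

A 6-joint arm with a two-finger parallel gripper is mounted at the origin on the work surface. World frame = base frame: x ahead of the robot, y to its left, z up, the work surface at z = 0. Lengths are in m, angles in rad, forces in N, time in s.
With the tool pointing down it reaches from about 0.325 to 0.875 m from the base axis. Payload 4.4 kg.
Tool frame: the origin (TCP) lies midway between the tips of the shut fingers; the grasp point (between the pads) lies 19 mm behind it; z points along the fingers, y is the line along which they close (so a half turn about z gives the same grasp; the last joint's range is limited). The gripper opens to 85 mm and grips with 20 to 120 N. Pads are 22 mm wide; open, the fingers measure 114 mm over their backs; the gripper's body (76 mm by 85 mm) begins 54 mm behind the grasp point. The pads swing forward as they close: fully open they stand 13 mm farther back than shut.
Start: joints at [0.995, 0.207, 1.542, -0, 1.393, -0.15], TCP at [0.238, 0.524, 0.231] pointing down, gripper open.
Joint ranges: [-2.73, 2.73], [-0.86, 2.22], [0.23, 2.46], [-1.11, 4.25], [0.08, 2.63], [-2.82, 2.82]. Speed limits (rad/s): [2.79, 2.79, 3.14, 3.14, 3.14, 3.14].

INTERFACE

Orientations are given as a 3x3 rotation matrix whose columns are the frame's x, y, z axes.
In Python, from cell import env gives the robot as it stands. The module is installed in compiled form; this text tells all that it offers.
- The arm moves only by the tool move_arm, never from a script. Its argument "moves" is a list of rows, each an object of numbers: "jaw": the finger opening in mm, from 0 to 85.4; "x", "y", "z": the shift along the tool's x, y, z normalised to -1 to 1, where 1 is 4 cm; "rx", "ry", "rz": the turn, a rotation vector about the tool's x, y, z normalised to -1 to 1, where 1 is 5 degrees. In form: [{"jaw": .., "x": .., "y": .., "z": .., "rx": .., "ry": .., "rz": ..}, ...]. A call has 1 to 10 rows; each row shifts and turns the commanded pose from where the row before left it, along the tool's axes as they then stand; what a row does not reach is not made up. A row lasts 1/12 s, in which the tool goes at most 41.7 mm and 7.16 degrees, less where a joint would pass 70% of its speed; a pose out of reach is approached as far as the arm can. A call with a number of a shift or a turn outside -1 to 1 is refused whole. A call with a gripper value outside its range is refused whole. The fingers move at their own pace and stop on an object; the grip force is fixed at half the most. Time passes only in rows, so rows that do not move let the fingers close. It gives the time, the measured TCP pose, the force, the opening and the grip force at its end, in the units of the state.
- env.observe(): the state, without advancing time (a new reading comes with each control period).
- env.get_image(name): name is "scene" or "top"; returns (picture, depth): 420x560x3 uint8, red, green, blue; 420x560 float32, m along the optical axis (not along the pixel's ray), 0 where there is no reading.
- env.camera_model(name): a dict with "vfov" (degrees; the focal length in pixels is half the picture's height over the tangent of half this angle, whatever the lens; pixels are square), "cx", "cy" (the principal point, pixels), "world_from_camera" (4x4, takes a point from camera to world coordinates). Camera axes: x right, y up, looking along -z (the intrinsics and any distortion apply to the point x, -y, -z); pixel columns grow to the right and rows downward; lengths in m; the calibration is good to about 2 mm. A picture is of the moment at which its call begins. camera_model takes no time and is no camera call.
- env.job_done(): hands the job in; it is judged then, once.
Trained networks look in the newest picture that a camera, given by its name, has taken for a name from the list of things; names that differ only in an ending like _2 or _b are one class to them, and where a whole thing is asked for, a point or a joint stands for the part that bears it (a point fixed in the world has none). Each returns a list of dicts, best first, with "p" (0 to 1); they miss things now and then, are a little off and sometimes report something else, mostly with a low value. They report only what shows in the picture. A call takes as long as a camera call.
- env.recognise(camera, query): "location" ([row, column] as shares, 0 to 1, of the picture: columns of its width, rows of its height, amid what is visible of it).
- env.trace(camera, query): "pixels" (420x560 bool, what is visible of it) and "location" ([row, column] as shares, 0 to 1, of the picture: columns of its width, rows of its height, amid what is visible of it).
- env.mark_of(camera, query): "location" ([row, column] as shares, 0 to 1, of the picture: columns of its width, rows of its height: a listed point, or the origin of a listed thing).
The state is a dict: "time_s": time; "joints": joint angles; "joint_vel": joint speeds; "effort": joint torques, N m; "tcp_pos": TCP position; "orientation": TCP orientation; "contact_force": force on the tool from outside, world axes, zero at the start; "ft_torque": the same for the moment, N m; "gripper_width": opening from 0.0 (shut) to 1.0 (fully open); "grip_force": force on a finger pad.
Only numpy, scipy, OpenCV 4.12 (cv2) and the standard library are available. Lean on these libraries where they do the work, as an engineer would, in place of code of your own. Each camera call takes 0.05 s, during which the arm holds its last target. There are 200 camera calls.

## Working session

There is one attempt and no reset: what is moved stays moved. The work goes in short steps, Python scripts to look and compute and a tool call to move; the robot and the scene stay as the last step left them, time stands still between calls to the robot, and variables do not carry over. Pictures are saved under pics/ and viewed, at most 10 in all, crops included, and the job is handed in when it is done.

Besides the shell and the picture viewer there is one more tool, called after "Emit:" as a command line: name --argument value ..., lists and objects as JSON in quotes. move_arm: Moves the arm, as the interface text tells. Scaled input: -1 to 1 covers 4 cm each way for a shift and 5 degrees each way for a turn. Its arguments: {"type":"object","properties":{"moves":{"type":"array"}},"required":["moves"]}

```bash
mkdir -p pics
cat > h.py <<'E'
import numpy as np, cv2
from cell import env
def ray(cam,loc):
    m=env.camera_model(cam); T=np.array(m["world_from_camera"]); f=210/np.tan(np.radians(m["vfov"])/2)
    r,c=loc[0]*420,loc[1]*560
    return T, np.array([(c-m["cx"])/f,-(r-m["cy"])/f,-1.0])
def pt(cam,loc,depth):
    T,d=ray(cam,loc); return T[:3,:3]@(d*depth)+T[:3,3]
def atz(cam,loc,z):
    T,d=ray(cam,loc); w=T[:3,:3]@d; o=T[:3,3]; return o+w*(z-o[2])/w[2]
def tri(l1,l2):
    A=np.zeros((3,3));b=np.zeros(3);R=[]
    for cam,l in (("scene",l1),("top",l2)):
        T,d=ray(cam,l); w=T[:3,:3]@d; w/=np.linalg.norm(w); P=np.eye(3)-np.outer(w,w); A+=P;b+=P@T[:3,3];R.append((P,T[:3,3]))
    x=np.linalg.solve(A,b); return x,[np.linalg.norm(P@(x-o)) for P,o in R]
E
python3 - <<'E'
from h import *
np.set_printoptions(precision=4,suppress=True)
ims=[]
for c in("scene","top"):
    p,d=env.get_image(c); np.save(f"{c}_d.npy",d); cv2.imwrite(f"pics/{c}0.png",p[:,:,::-1]); 
    m=env.camera_model(c); print(c,{k:v for k,v in m.items()})
for q in["grip","tongue","underside","ball_top","towwagon","spraycan","brushjar","tape"]:
    L={}
    for c in("scene","top"):
        r=env.mark_of(c,q); L[c]=r[0]["location"] if r else None
        print(q,c,[(np.array(x["location"])*[420,560],round(x["p"],2)) for x in r[:2]])
    if L["scene"] is not None and L["top"] is not None: print("   tri",*tri(L["scene"],L["top"]))
print(env.observe())
E
```

```text
scene {'vfov': 50.628250657220434, 'cx': 273.26306558364786, 'cy': 211.3565477287004, 'world_from_camera': array([[ 0.8717, -0.4151,  0.2607,  0.8282],
       [ 0.4901,  0.7426, -0.4565, -0.4493],
       [-0.0041,  0.5257,  0.8507,  0.9911],
       [ 0.    ,  0.    ,  0.    ,  1.    ]])}
top {'vfov': 52.79534087313344, 'cx': 286.3712955978532, 'cy': 206.2173630913172, 'world_from_camera': array([[ 0.0218,  0.9945, -0.102 ,  0.4355],
       [-0.9997,  0.0231,  0.0111,  0.0486],
       [ 0.0134,  0.1018,  0.9947,  1.1639],
       [ 0.    ,  0.    ,  0.    ,  1.    ]])}
grip scene [(array([232.008, 257.712]), 0.63)]
grip top [(array([199.08 , 319.592]), 0.44)]
   tri [ 0.5602 -0.0464  0.1232] [np.float64(0.0021715322178956714), np.float64(0.0021715322178955474)]
tongue scene [(array([264.39 , 293.496]), 0.57)]
tongue top [(array([162.12 , 327.208]), 0.81)]
   tri [ 0.6608 -0.0663  0.0953] [np.float64(0.0007588487097078688), np.float64(0.000758848709707924)]
underside scene [(array([268.8  , 294.504]), 0.71)]
underside top [(array([162.414, 325.92 ]), 0.7)]
   tri [ 0.6641 -0.0654  0.073
[... 809 characters left out ...]
rray([216.3  , 241.696]), 0.67)]
   tri [ 0.528   0.1622 -0.0344] [np.float64(0.001607952476683158), np.float64(0.0016079524766829797)]
{'time_s': 0.9, 'joints': array([ 0.9945,  0.2066,  1.5415,  0.    ,  1.3935, -0.1505]), 'joint_vel': array([0.0004, 0.0025, 0.0002, 0.0013, 0.0022, 0.001 ]), 'effort': array([ -0.0002, -38.3036, -29.198 ,  -0.0003,   0.0005,  -0.    ]), 'tcp_pos': array([0.2375, 0.5236, 0.2313]), 'orientation': array([[-0.9107,  0.413 ,  0.    ],
       [ 0.413 ,  0.9107,  0.    ],
       [ 0.    ,  0.    , -1.    ]]), 'contact_force': array([-0.0287,  0.2171, -0.4273]), 'ft_torque': array([-0.0168,  0.0638,  0.0341]), 'grip_force': 0.0, 'gripper_width': 0.9963566583645882}
```

View pics/scene0.png

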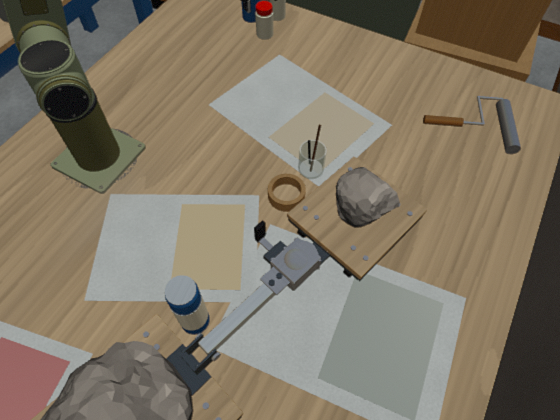

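View pics/top0.png

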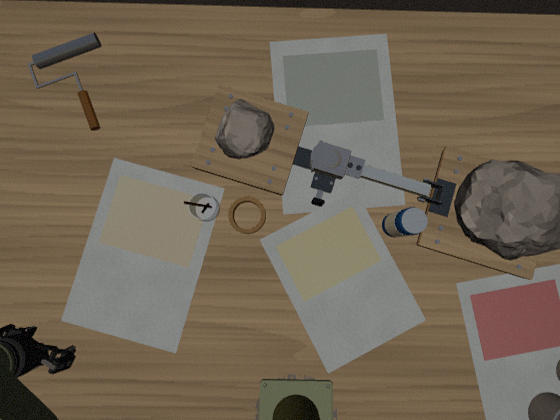

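The scene picture shows the drawbar running from the rock wagon (lower left) up to the coupler near (297,258), with the black grip at (260,231). The top picture shows the grip at about (318,200), the coupler at (328,160), the hinge near (436,192) and the spray can at (405,222). Next I'll measure the drawbar's axis and the grip from depth.

```bash
python3 - <<'E'
from h import *
np.set_printoptions(precision=4,suppress=True)
def cloud(c,mask):
    d=np.load(f"{c}_d.npy"); r,cc=np.nonzero(mask&(d>0)); 
    return np.array([pt(c,((a+.5)/420,(b+.5)/560),d[a,b]) for a,b in zip(r,cc)])
for c in("top","scene"):
    for q in("tongue","grip","spraycan"):
        t=env.trace(c,q)
        if not t: print(c,q,None); continue
        m=t[0]["pixels"]; P=cloud(c,m)
        print(c,q,t[0]["p"],m.sum(),"med",np.median(P,0),"min",np.percentile(P,3,0),"max",np.percentile(P,97,0))
        if q=="tongue":
            s=P[(P[:,2]>.10)&(P[:,2]<.135)&(P[:,1]<-.12)]; s=s-0; 
            v=np.linalg.svd(s[:,:2]-s[:,:2].mean(0))[2][0]; print("  tube",len(s),s.mean(0),v,"angle of y-axis",np.degrees(np.arctan2(*(v*np.sign(v[1]))[::-1])))
            k=P[P[:,2]>.136]; print("  coupler top",len(k),k.mean(0))
    # black blobs near grip by depth
    p=cv2.imread(f"pics/{c}0.png").max(2); m=np.zeros((420,560),bool)
    r0,c0=((199,319) if c=="top" else (232,258)); m[r0-18:r0+18,c0-18:c0+18]=True; m&=p<45
    P=cloud(c,m); P=P[(P[:,2]>.095)&(P[:,2]<.17)]; print(" black",len(P),P.mean(0),P.min(0),P.max(0))
    T=P[P[:,2]>.135]; print("   top part",len(T),T.mean(0) if len(T) else 0)
E
python3 - <<'E'
import cv2
a=cv2.imread('pics/top0.png')[120:240,270:430];b=cv2.imread('pics/scene0.png')[200:320,210:370]
cv2.imwrite('pics/crop.png',cv2.resize(cv2.vconcat([a,b]),None,fx=2.4,fy=2.4,interpolation=cv2.INTER_CUBIC))
E
```

```text
top tongue 0.62 1088 med [ 0.5044 -0.2444  0.1831] min [ 0.4771 -0.2874  0.0096] max [ 0.5349 -0.228   0.1919]
  tube 100 [ 0.5029 -0.2344  0.119 ] [-0.9816 -0.1907] angle of y-axis 10.994979783425853
  coupler top 736 [ 0.5063 -0.2542  0.1826]
top grip None
top spraycan 0.7 1020 med [ 0.5045 -0.2434  0.1851] min [ 0.4778 -0.2834  0.0197] max [ 0.5344 -0.228   0.1919]
 black 72 [ 0.5529 -0.0392  0.1392] [ 0.5463 -0.0527  0.0977] [ 0.5609 -0.0262  0.1494]
   top part 56 [ 0.5537 -0.04    0.1446]Traceback (most recent call last):
  File "<stdin>", line 10, in <module>
  File "<stdin>", line 5, in cloud
  File "h.py", line 8, in pt
    T,d=ray(cam,loc); return T[:3,:3]@(d*depth)+T[:3,3]
        ~~~^^^^^^^^^
  File "h.py", line 4, in ray
    m=env.camera_model(cam); T=np.array(m["world_from_camera"]); f=210/np.tan(np.radians(m["vfov"])/2)
ValueError: time passes only in moves, steps and waits
```

View pics/crop.png

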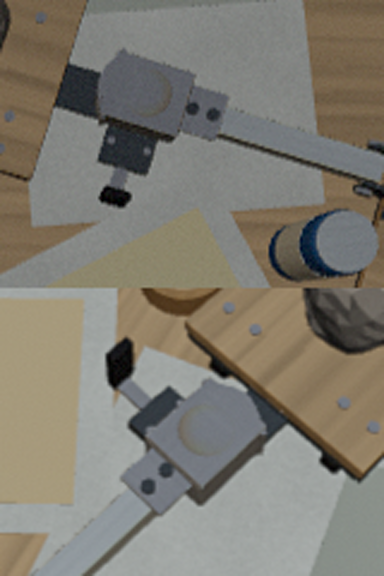

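The crop shows the blade at about (115,196) in the top view, with the coupler at (145,90) and the tube leading to the lower right. The networks took the spray can for the tongue, so I'll fit the tube axis directly from depth.

```bash
sed -i 's/^def ray/from functools import lru_cache\n@lru_cache(None)\ndef cm(c): return env.camera_model(c)\ndef ray/; s/m=env.camera_model(cam)/m=cm(cam)/' h.py
python3 - <<'E'
from h import *
np.set_printoptions(precision=4,suppress=True)
def cloud(c,r0,r1,c0,c1):
    d=np.load(f"{c}_d.npy"); return np.array([[*pt(c,((a+.5)/420,(b+.5)/560),d[a,b]),a,b] for a in range(r0,r1) for b in range(c0,c1) if d[a,b]>0])
P=cloud("top",155,200,362,425)
s=P[(P[:,2]>.108)&(P[:,2]<.132)]
v=np.linalg.svd(s[:,:2]-s[:,:2].mean(0),full_matrices=False)[2][0]; v*=np.sign(v[1])
print(len(s),s.mean(0),v,np.degrees(np.arctan2(v[1],v[0])))
P=cloud("top",130,185,300,360); k=P[(P[:,2]>.134)&(P[:,2]<.16)]
print("coupler",len(k),k.mean(0)); print(cv2.minAreaRect(k[:,:2].astype(np.float32)*1000))
# offset of coupler centre / tube line / grip in drawbar axes
x=np.array([v[1],-v[0]]); g=np.array([.5537,-.040]); print("grip vs tube line x",(g-s.mean(0)[:2])@x)
print("grip vs coupler mean",(g-k.mean(0)[:2])@x,(g-k.mean(0)[:2])@v)
P=cloud("scene",210,255,240,280); im=cv2.imread("pics/scene0.png").max(2)
b=np.array([p for p in P if im[int(p[3]),int(p[4])]<45 and .09<p[2]<.17]); print("scene grip",len(b),b[:,:3].mean(0),b[:,:3].min(0),b[:,:3].max(0))
t=b[b[:,2]>b[:,2].max()-.008]; print(t[:,:3].mean(0))
E
```

```text
879 [  0.6138  -0.2305   0.1211 179.8305 393.3629] [0.3087 0.9512] 72.02163725396552
coupler 868 [  0.6607  -0.0696   0.1382 158.3664 330.1578]
((661.3270874023438, -67.46075439453125), (93.53180694580078, 72.24539184570312), 77.35499572753906)
grip vs tube line x -0.1159472365530561
grip vs coupler mean -0.110961164035995 -0.004852898542758098
scene grip 151 [ 0.5633 -0.0455  0.1273] [ 0.5543 -0.0556  0.0943] [ 0.5694 -0.0297  0.1475]
[ 0.5622 -0.0427  0.1441]
```

Run:
```python
import numpy as np,json
p=np.array([.2375,.5236]);t=np.array([.555,-.039]);n=17;a=np.arctan2(.413,-.9107)
d=(t-p)/n/.04
rows=[]
for i in range(n):
    x=np.array([np.cos(a),np.sin(a)]); y=np.array([x[1],-x[0]])  # z down
    rows.append(dict(x=round(d@x,2),y=round(d@y,2),rz=.97)); a-=np.radians(.97*5)
print(json.dumps(rows)); print(y,np.degrees(a))
```

```text
[{"x": -0.77, "y": -0.56, "rz": 0.97}, {"x": -0.81, "y": -0.49, "rz": 0.97}, {"x": -0.85, "y": -0.42, "rz": 0.97}, {"x": -0.88, "y": -0.35, "rz": 0.97}, {"x": -0.91, "y": -0.27, "rz": 0.97}, {"x": -0.93, "y": -0.2, "rz": 0.97}, {"x": -0.94, "y": -0.12, "rz": 0.97}, {"x": -0.95, "y": -0.04, "rz": 0.97}, {"x": -0.95, "y": 0.04, "rz": 0.97}, {"x": -0.94, "y": 0.12, "rz": 0.97}, {"x": -0.93, "y": 0.2, "rz": 0.97}, {"x": -0.91, "y": 0.28, "rz": 0.97}, {"x": -0.88, "y": 0.36, "rz": 0.97}, {"x": -0.85, "y": 0.43, "rz": 0.97}, {"x": -0.81, "y": 0.5, "rz": 0.97}, {"x": -0.76, "y": 0.57, "rz": 0.97}, {"x": -0.71, "y": 0.63, "rz": 0.97}]
[ 0.97816877 -0.20781206] 73.1558358734478
```

Emit:
move_arm --moves '[{"jaw":70,"x":-0.77,"y":-0.56,"rz":0.97},{"jaw":70,"x":-0.81,"y":-0.49,"rz":0.97},{"jaw":70,"x":-0.85,"y":-0.42,"rz":0.97},{"jaw":70,"x":-0.88,"y":-0.35,"rz":0.97},{"jaw":70,"x":-0.91,"y":-0.27,"rz":0.97},{"jaw":70,"x":-0.93,"y":-0.2,"rz":0.97},{"jaw":70,"x":-0.94,"y":-0.12,"rz":0.97},{"jaw":70,"x":-0.95,"y":-0.04,"rz":0.97},{"jaw":70,"x":-0.95,"y":0.04,"rz":0.97},{"jaw":70,"x":-0.94,"y":0.12,"rz":0.97}]'

```text
$.moves[0]: bad value
```

Emit:
move_arm --moves '[{"jaw":70,"x":-0.93,"y":0.2,"rz":0.97},{"jaw":70,"x":-0.91,"y":0.28,"rz":0.97},{"jaw":70,"x":-0.88,"y":0.36,"rz":0.97},{"jaw":70,"x":-0.85,"y":0.43,"rz":0.97},{"jaw":70,"x":-0.81,"y":0.5,"rz":0.97},{"jaw":70,"x":-0.76,"y":0.57,"rz":0.97},{"jaw":70,"x":-0.71,"y":0.63,"rz":0.97},{"jaw":70},{"jaw":70}]'

```text
$.moves[0]: bad value
```

Run:
```python
from h import *
np.set_printoptions(precision=4,suppress=True)
o=env.observe(); print(o["time_s"],o["tcp_pos"],o["orientation"],o["joints"],o["contact_force"],o["gripper_width"])
a,_=env.get_image("scene"); b,_=env.get_image("top")
cv2.imwrite("pics/c1.png",cv2.resize(cv2.vconcat([a[170:290,190:390],b[120:240,240:440]])[:,:,::-1],None,fx=2.4,fy=2.4))
```

```text
1.1 [0.2375 0.5237 0.2313] [[-0.9107  0.4131 -0.    ]
 [ 0.4131  0.9107  0.    ]
 [ 0.     -0.     -1.    ]] [ 0.9945  0.2066  1.5415  0.      1.3935 -0.1505] [0.1456 0.6781 0.0884] 1.0007633570628012
```

View pics/c1.png

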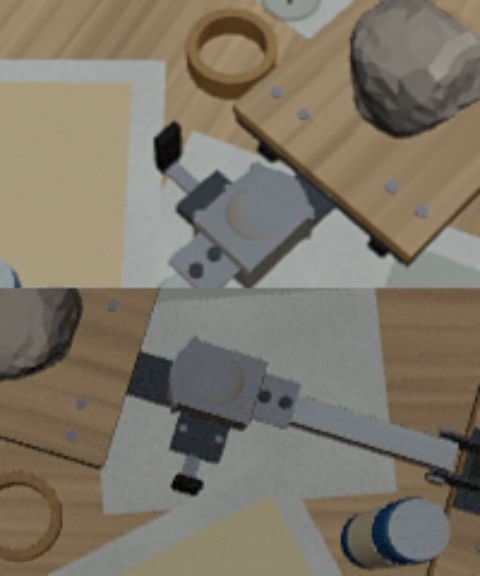

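The picture shows the scene unchanged, because both move calls were refused. Every row probably needs all seven numbers, so I'll send them complete.

Emit:
move_arm --moves '[{"jaw":70,"x":-0.77,"y":-0.56,"z":0,"rx":0,"ry":0,"rz":0.97},{"jaw":70,"x":-0.81,"y":-0.49,"z":0,"rx":0,"ry":0,"rz":0.97},{"jaw":70,"x":-0.85,"y":-0.42,"z":0,"rx":0,"ry":0,"rz":0.97},{"jaw":70,"x":-0.88,"y":-0.35,"z":0,"rx":0,"ry":0,"rz":0.97},{"jaw":70,"x":-0.91,"y":-0.27,"z":0,"rx":0,"ry":0,"rz":0.97},{"jaw":70,"x":-0.93,"y":-0.2,"z":0,"rx":0,"ry":0,"rz":0.97},{"jaw":70,"x":-0.94,"y":-0.12,"z":0,"rx":0,"ry":0,"rz":0.97},{"jaw":70,"x":-0.95,"y":-0.04,"z":0,"rx":0,"ry":0,"rz":0.97},{"jaw":70,"x":-0.95,"y":0.04,"z":0,"rx":0,"ry":0,"rz":0.97},{"jaw":70,"x":-0.94,"y":0.12,"z":0,"rx":0,"ry":0,"rz":0.97}]'

```text
time_s: 2.03
tcp_pos: [0.4245, 0.1912, 0.2316]
orientation: [[-0.29, 0.957, 0.001], [0.957, 0.29, 0.0], [0.0, 0.001, -1.0]]
contact_force: [0.7, 0.1, -0.9]
gripper_width: 0.82
grip_force: 0.0
```

Emit:
move_arm --moves '[{"jaw":70,"x":-0.93,"y":0.2,"z":0,"rx":0,"ry":0,"rz":0.97},{"jaw":70,"x":-0.91,"y":0.28,"z":0,"rx":0,"ry":0,"rz":0.97},{"jaw":70,"x":-0.88,"y":0.36,"z":0,"rx":0,"ry":0,"rz":0.97},{"jaw":70,"x":-0.85,"y":0.43,"z":0,"rx":0,"ry":0,"rz":0.97},{"jaw":70,"x":-0.81,"y":0.5,"z":0,"rx":0,"ry":0,"rz":0.97},{"jaw":70,"x":-0.76,"y":0.57,"z":0,"rx":0,"ry":0,"rz":0.97},{"jaw":70,"x":-0.71,"y":0.63,"z":0,"rx":0,"ry":0,"rz":0.97},{"jaw":70,"x":0,"y":0,"z":0,"rx":0,"ry":0,"rz":0},{"jaw":70,"x":0,"y":0,"z":0,"rx":0,"ry":0,"rz":0}]'

```text
time_s: 2.78
tcp_pos: [0.5555, -0.0408, 0.231]
orientation: [[0.293, 0.956, -0.0], [0.956, -0.293, 0.0], [0.0, -0.0, -1.0]]
contact_force: [0.1, 0.3, -0.4]
gripper_width: 0.818
grip_force: 0.0
```

Run:
```python
from h import *
np.set_printoptions(precision=4,suppress=True)
o=env.observe(); print(o["time_s"],o["tcp_pos"],o["orientation"],o["joints"],o["contact_force"],o["gripper_width"])
a,_=env.get_image("scene"); b,_=env.get_image("top")
cv2.imwrite("pics/c2.png",cv2.resize(cv2.vconcat([a[150:290,170:370],b[120:240,240:440]])[:,:,::-1],None,fx=2.2,fy=2.2))
```

```text
2.7833 [ 0.5555 -0.0408  0.231 ] [[ 0.2927  0.9562 -0.0003]
 [ 0.9562 -0.2927  0.0003]
 [ 0.0002 -0.0004 -1.    ]] [-0.2288  0.169   1.5864  0.0002  1.3866  0.0682] [ 0.0731  0.3405 -0.3814] 0.8182599265866805
```

View pics/c2.png

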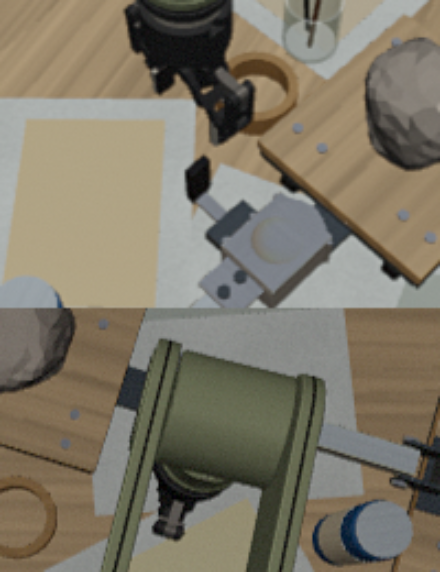

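The gripper hangs over the grip in both views: fingers at about (215,100) in the scene half, blade below at (200,178). I'll go lower and check the alignment from close by.

Emit:
move_arm --moves '[{"jaw":70,"x":0,"y":0,"z":0.6,"rx":0,"ry":0,"rz":0},{"jaw":70,"x":0,"y":0,"z":0.6,"rx":0,"ry":0,"rz":0},{"jaw":70,"x":0,"y":0,"z":0.5,"rx":0,"ry":0,"rz":0},{"jaw":70,"x":0,"y":0,"z":0,"rx":0,"ry":0,"rz":0}]'

```text
time_s: 3.22
tcp_pos: [0.5505, -0.0364, 0.1586]
orientation: [[0.287, 0.958, -0.01], [0.958, -0.287, 0.002], [-0.0, -0.01, -1.0]]
contact_force: [-0.7, 0.2, -1.2]
gripper_width: 0.821
grip_force: 0.0
```

Run:
```python
from h import *
np.set_printoptions(precision=4,suppress=True)
o=env.observe(); T=np.array(cm("scene")["world_from_camera"]); m=cm("scene"); f=210/np.tan(np.radians(m["vfov"])/2)
def proj(w):
    q=T[:3,:3].T@(np.array(w)-T[:3,3]); return (int(m["cx"]-f*q[0]/q[2]),int(m["cy"]+f*q[1]/q[2])),q
a,d=env.get_image("scene"); im=a[:,:,::-1].copy()
p=o["tcp_pos"]; print(p)
big=cv2.resize(im[170:290,190:350],None,fx=4.5,fy=4.5,interpolation=cv2.INTER_CUBIC)
for z,col in((p[2],(0,0,255)),(.147,(0,255,0)),(.119,(0,255,255))):
    (u,v),_=proj([p[0],p[1],z]); cv2.circle(big,(int((u-190)*4.5),int((v-170)*4.5)),4,col,-1)
cv2.imwrite("pics/c3.png",big)
```

```text
[ 0.5505 -0.0364  0.1586]
```

View pics/c3.png

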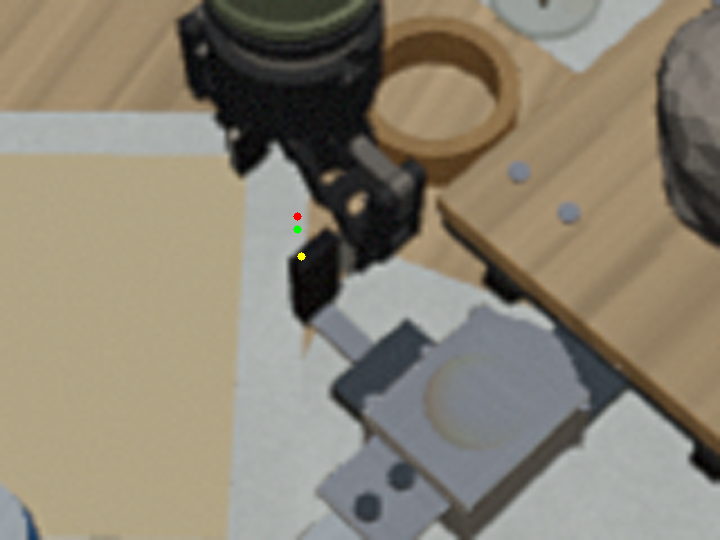

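The picture shows the blade's visible face at about (315,277), from (314,244) at its top edge to (315,310). The TCP projects up and to the left of it, so a correction is needed.

Run:
```python
from h import *
np.set_printoptions(precision=4,suppress=True)
o=env.observe();R=o["orientation"];p=o["tcp_pos"];print(p)
for u,v,z in((315,277,.119),(314,244,.147),(315,310,.091)):
    w=atz("scene",((170+v/4.5)/420,(190+u/4.5)/560),z); print(w,"tool dx,dy mm",1000*(R.T@(w-p))[:2])
```

```text
[ 0.5521 -0.0369  0.1609]
[ 0.5611 -0.0423  0.119 ] tool dx,dy mm [-2.6029 10.4345]
[ 0.56   -0.0397  0.147 ] tool dx,dy mm [-0.4384  8.4302]
[ 0.5623 -0.0459  0.091 ] tool dx,dy mm [-5.6884 12.7099]
```

Emit:
move_arm --moves '[{"jaw":70,"x":-0.06,"y":0.1,"z":0,"rx":0,"ry":0,"rz":0},{"jaw":70,"x":0,"y":0,"z":0.3,"rx":0,"ry":0,"rz":0},{"jaw":70,"x":0,"y":0,"z":0.3,"rx":0,"ry":0,"rz":0},{"jaw":70,"x":0,"y":0,"z":0.3,"rx":0,"ry":0,"rz":0},{"jaw":70,"x":0,"y":0,"z":0.3,"rx":0,"ry":0,"rz":0},{"jaw":70,"x":0,"y":0,"z":0.25,"rx":0,"ry":0,"rz":0},{"jaw":70,"x":0,"y":0,"z":0,"rx":0,"ry":0,"rz":0},{"jaw":70,"x":0,"y":0,"z":0,"rx":0,"ry":0,"rz":0},{"jaw":40,"x":0,"y":0,"z":0,"rx":0,"ry":0,"rz":0},{"jaw":40,"x":0,"y":0,"z":0,"rx":0,"ry":0,"rz":0}]'

```text
time_s: 4.1
tcp_pos: [0.5587, -0.0426, 0.106]
orientation: [[0.29, 0.957, 0.001], [0.957, -0.29, -0.0], [0.0, 0.002, -1.0]]
contact_force: [0.1, 0.1, 0.0]
gripper_width: 0.545
grip_force: 0.0
```

Run:
```python
from h import *
np.set_printoptions(precision=4,suppress=True)
o=env.observe(); print(o["tcp_pos"],o["orientation"],o["contact_force"],o["gripper_width"])
a,d=env.get_image("scene"); cv2.imwrite("pics/c4.png",cv2.resize(a[170:290,190:350,::-1],None,fx=4.5,fy=4.5,interpolation=cv2.INTER_CUBIC))
```

```text
[ 0.5587 -0.0426  0.106 ] [[ 0.2899  0.9571  0.0015]
 [ 0.9571 -0.2899 -0.0003]
 [ 0.0001  0.0015 -1.    ]] [0.1366 0.0852 0.0137] 0.5451442340676085
```

View pics/c4.png

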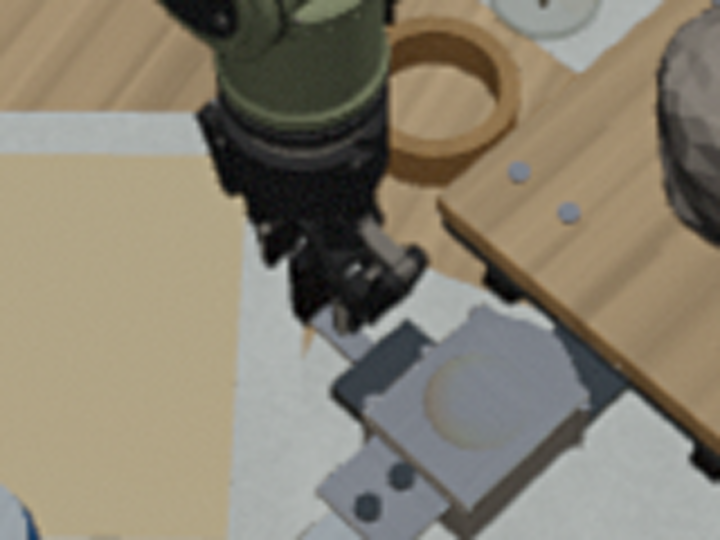

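The near finger (about (350,315)) is on the coupler side of the blade and the other finger is beyond it, so the blade is between the pads. I'll close on it.

Emit:
move_arm --moves '[{"jaw":22,"x":0,"y":0,"z":0,"rx":0,"ry":0,"rz":0},{"jaw":22,"x":0,"y":0,"z":0,"rx":0,"ry":0,"rz":0},{"jaw":22,"x":0,"y":0,"z":0,"rx":0,"ry":0,"rz":0},{"jaw":22,"x":0,"y":0,"z":0,"rx":0,"ry":0,"rz":0}]'

```text
time_s: 4.48
tcp_pos: [0.5581, -0.0424, 0.1055]
orientation: [[0.29, 0.957, 0.0], [0.957, -0.29, -0.0], [0.0, 0.0, -1.0]]
contact_force: [-0.1, -0.3, 0.2]
gripper_width: 0.259
grip_force: 0.0
```

Emit:
move_arm --moves '[{"jaw":15,"x":0,"y":0,"z":0,"rx":0,"ry":0,"rz":0},{"jaw":15,"x":0,"y":0,"z":0,"rx":0,"ry":0,"rz":0},{"jaw":15,"x":0,"y":0,"z":0,"rx":0,"ry":0,"rz":0}]'

```text
time_s: 4.73
tcp_pos: [0.558, -0.0424, 0.1053]
orientation: [[0.29, 0.957, -0.0], [0.957, -0.29, 0.0], [0.0, -0.0, -1.0]]
contact_force: [-0.4, -0.6, 0.2]
gripper_width: 0.178
grip_force: 0.0
```

Emit:
move_arm --moves '[{"jaw":4,"x":0,"y":0,"z":0,"rx":0,"ry":0,"rz":0},{"jaw":0,"x":0,"y":0,"z":0,"rx":0,"ry":0,"rz":0},{"jaw":0,"x":0,"y":0,"z":0,"rx":0,"ry":0,"rz":0},{"jaw":0,"x":0,"y":0,"z":0,"rx":0,"ry":0,"rz":0}]'

```text
time_s: 5.07
tcp_pos: [0.5571, -0.0421, 0.1053]
orientation: [[0.289, 0.957, -0.002], [0.957, -0.289, 0.0], [-0.0, -0.002, -1.0]]
contact_force: [-5.0, 1.8, 4.1]
gripper_width: 0.133
grip_force: 58.7
```

Emit:
move_arm --moves '[{"jaw":0,"x":0,"y":-0.15,"z":0,"rx":0,"ry":0,"rz":0},{"jaw":0,"x":0,"y":-0.15,"z":0,"rx":0,"ry":0,"rz":0},{"jaw":0,"x":0,"y":-0.15,"z":0,"rx":0,"ry":0,"rz":0},{"jaw":0,"x":0,"y":0,"z":0,"rx":0,"ry":0,"rz":0},{"jaw":0,"x":0,"y":0,"z":0,"rx":0,"ry":0,"rz":0}]'

```text
time_s: 5.48
tcp_pos: [0.5423, -0.0378, 0.1055]
orientation: [[0.289, 0.957, 0.005], [0.957, -0.289, -0.002], [-0.0, 0.005, -1.0]]
contact_force: [6.1, -1.7, -4.2]
gripper_width: 0.137
grip_force: 58.5
```

Emit:
move_arm --moves '[{"jaw":0,"x":0,"y":-0.12,"z":0.01,"rx":0,"ry":0,"rz":0},{"jaw":0,"x":0,"y":-0.12,"z":0.01,"rx":0,"ry":0,"rz":0},{"jaw":0,"x":0,"y":-0.07,"z":0,"rx":0,"ry":0,"rz":0},{"jaw":0,"x":0,"y":0,"z":0,"rx":0,"ry":0,"rz":0},{"jaw":0,"x":0,"y":0,"z":0,"rx":0,"ry":0,"rz":0},{"jaw":0,"x":0,"y":0,"z":0,"rx":0,"ry":0,"rz":0}]'

```text
time_s: 5.98
tcp_pos: [0.5318, -0.0348, 0.1054]
orientation: [[0.29, 0.957, 0.007], [0.957, -0.29, -0.002], [-0.0, 0.008, -1.0]]
contact_force: [7.6, -2.6, -2.7]
gripper_width: 0.134
grip_force: 59.0
```

Emit:
move_arm --moves '[{"jaw":0,"x":0,"y":-0.05,"z":0.01,"rx":0,"ry":0,"rz":0},{"jaw":0,"x":0,"y":0,"z":0,"rx":0,"ry":0,"rz":0},{"jaw":0,"x":0,"y":0,"z":0,"rx":0,"ry":0,"rz":0}]'

```text
time_s: 6.23
tcp_pos: [0.5303, -0.0344, 0.1053]
orientation: [[0.29, 0.957, 0.008], [0.957, -0.29, -0.003], [-0.0, 0.008, -1.0]]
contact_force: [7.6, -3.1, -2.3]
gripper_width: 0.133
grip_force: 59.3
```

Emit:
move_arm --moves '[{"jaw":0,"x":0,"y":-0.04,"z":0,"rx":0,"ry":0,"rz":0},{"jaw":0,"x":0,"y":0,"z":0,"rx":0,"ry":0,"rz":0},{"jaw":0,"x":0,"y":0,"z":0,"rx":0,"ry":0,"rz":0}]'

```text
time_s: 6.48
tcp_pos: [0.5289, -0.0339, 0.1054]
orientation: [[0.29, 0.957, 0.008], [0.957, -0.29, -0.003], [-0.0, 0.009, -1.0]]
contact_force: [8.1, -4.4, -3.0]
gripper_width: 0.132
grip_force: 59.5
```

Emit:
move_arm --moves '[{"jaw":0,"x":0,"y":-0.03,"z":0,"rx":0,"ry":0,"rz":0},{"jaw":0,"x":0,"y":0,"z":0,"rx":0,"ry":0,"rz":0},{"jaw":0,"x":0,"y":0,"z":0,"rx":0,"ry":0,"rz":0}]'

```text
time_s: 6.73
tcp_pos: [0.5283, -0.0338, 0.1054]
orientation: [[0.29, 0.957, 0.01], [0.957, -0.29, -0.003], [-0.0, 0.01, -1.0]]
contact_force: [10.7, -4.1, -4.0]
gripper_width: 0.131
grip_force: 59.6
```

The stop is reached (about 30 mm of travel, with the force rising). I'll back off slightly and start lifting along the hinge arc.

Emit:
move_arm --moves '[{"jaw":0,"x":0,"y":0.02,"z":0,"rx":0,"ry":0,"rz":0},{"jaw":0,"x":0,"y":0,"z":-0.1125,"rx":0,"ry":0.206,"rz":0},{"jaw":0,"x":-0.001,"y":0,"z":-0.1125,"rx":0,"ry":0.206,"rz":0},{"jaw":0,"x":-0.001,"y":0,"z":-0.1125,"rx":0,"ry":0.206,"rz":0},{"jaw":0,"x":0,"y":0,"z":0,"rx":0,"ry":0,"rz":0},{"jaw":0,"x":0,"y":0,"z":0,"rx":0,"ry":0,"rz":0}]'

```text
time_s: 7.23
tcp_pos: [0.5282, -0.0341, 0.1183]
orientation: [[0.29, 0.957, 0.024], [0.956, -0.291, 0.049], [0.054, 0.008, -0.998]]
contact_force: [11.0, -2.2, -6.9]
gripper_width: 0.131
grip_force: 59.3
```

Emit:
move_arm --moves '[{"jaw":0,"x":-0.001,"y":0.015,"z":-0.1125,"rx":0,"ry":0.206,"rz":0},{"jaw":0,"x":-0.001,"y":0,"z":-0.1125,"rx":0,"ry":0.206,"rz":0},{"jaw":0,"x":-0.001,"y":0,"z":-0.1125,"rx":0,"ry":0.206,"rz":0},{"jaw":0,"x":-0.001,"y":0,"z":-0.1125,"rx":0,"ry":0.206,"rz":0},{"jaw":0,"x":-0.001,"y":0,"z":-0.1125,"rx":0,"ry":0.206,"rz":0},{"jaw":0,"x":-0.001,"y":0,"z":-0.1125,"rx":0,"ry":0.206,"rz":0},{"jaw":0,"x":0,"y":0,"z":0,"rx":0,"ry":0,"rz":0},{"jaw":0,"x":0,"y":0,"z":0,"rx":0,"ry":0,"rz":0}]'

```text
time_s: 7.9
tcp_pos: [0.5274, -0.0369, 0.1449]
orientation: [[0.286, 0.957, 0.054], [0.945, -0.291, 0.152], [0.161, 0.007, -0.987]]
contact_force: [10.4, -1.2, -6.0]
gripper_width: 0.129
grip_force: 59.5
```

Emit:
move_arm --moves '[{"jaw":0,"x":-0.001,"y":0,"z":-0.1125,"rx":0,"ry":0.206,"rz":0},{"jaw":0,"x":-0.001,"y":0,"z":-0.1125,"rx":0,"ry":0.206,"rz":0},{"jaw":0,"x":-0.001,"y":0,"z":-0.1125,"rx":0,"ry":0.206,"rz":0},{"jaw":0,"x":-0.001,"y":0,"z":-0.1125,"rx":0,"ry":0.206,"rz":0},{"jaw":0,"x":-0.001,"y":0,"z":-0.1125,"rx":0,"ry":0.206,"rz":0},{"jaw":0,"x":-0.001,"y":0,"z":-0.1125,"rx":0,"ry":0.206,"rz":0},{"jaw":0,"x":0,"y":0,"z":0,"rx":0,"ry":0,"rz":0},{"jaw":0,"x":0,"y":0,"z":0,"rx":0,"ry":0,"rz":0}]'

```text
time_s: 8.57
tcp_pos: [0.5259, -0.0424, 0.1713]
orientation: [[0.279, 0.956, 0.085], [0.922, -0.292, 0.253], [0.266, 0.007, -0.964]]
contact_force: [10.6, -1.6, -5.6]
gripper_width: 0.135
grip_force: 59.8
```

Emit:
move_arm --moves '[{"jaw":0,"x":-0.001,"y":0,"z":-0.1125,"rx":0,"ry":0.206,"rz":0},{"jaw":0,"x":-0.001,"y":0,"z":-0.1125,"rx":0,"ry":0.206,"rz":0},{"jaw":0,"x":-0.001,"y":0,"z":-0.1125,"rx":0,"ry":0.206,"rz":0},{"jaw":0,"x":-0.001,"y":0,"z":-0.1125,"rx":0,"ry":0.206,"rz":0},{"jaw":0,"x":-0.001,"y":0,"z":-0.1125,"rx":0,"ry":0.206,"rz":0},{"jaw":0,"x":0,"y":0,"z":0,"rx":0,"ry":0,"rz":0},{"jaw":0,"x":0,"y":0,"z":0,"rx":0,"ry":0,"rz":0},{"jaw":0,"x":0,"y":0,"z":0,"rx":0,"ry":0,"rz":0},{"jaw":0,"x":0,"y":0,"z":0,"rx":0,"ry":0,"rz":0}]'

```text
time_s: 9.32
tcp_pos: [0.5239, -0.049, 0.1924]
orientation: [[0.271, 0.956, 0.109], [0.896, -0.292, 0.334], [0.351, 0.007, -0.936]]
contact_force: [11.9, -1.7, -7.0]
gripper_width: 0.133
grip_force: 59.9
```

Run:
```python
from h import *
np.set_printoptions(precision=4,suppress=True)
a,d=env.get_image("scene"); cv2.imwrite("pics/c5.png",cv2.resize(a[150:350,130:430,::-1],None,fx=2.5,fy=2.5,interpolation=cv2.INTER_CUBIC))
L={}
for c in("scene","top"):
    r=env.mark_of(c,"underside") if c=="scene" else (env.get_image(c),env.mark_of(c,"underside"))[1]; L[c]=r[0]["location"] if r else None
if all(v is not None for v in L.values()): print(tri(L["scene"],L["top"]))
else: print(L)
o=env.observe(); print(o["time_s"],o["tcp_pos"],o["contact_force"],o["joint_vel"])
```

```text
(array([ 0.6622, -0.0732,  0.1707]), [np.float64(0.0038235781096461986), np.float64(0.003823578109646251)])
9.5167 [ 0.524  -0.049   0.1924] [11.7175 -1.7122 -5.0437] [ 0.0009 -0.0014  0.0003 -0.0004 -0.0018  0.0002]
```

View pics/c5.png

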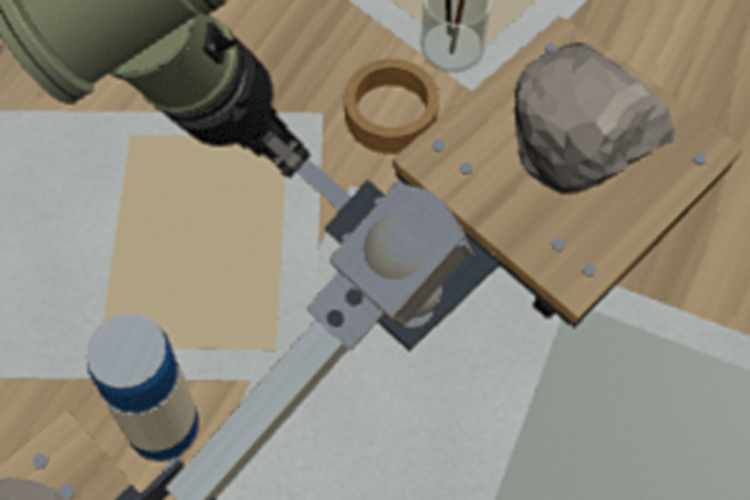

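The picture shows the coupler (about (400,250)) raised clear of the ball and mount (430,300). The gripper still holds the grip at (290,155), and the can, jar and tape are where they were. The lift is 0.36 rad and steady, so I'm handing in.

```bash
python3 -c "
from cell import env
print(env.job_done())"
```

```text
the job is handed in; nothing more can be done
None
```

I pulled the latch fully out to its stop before lifting, and the arm is now holding the drawbar steady about 0.36 rad up. That leaves roughly 3–4 cm of air over the ball. The spray can, brush jar and tape weren't touched. I handed the job in at about 9.5 s, but no verdict came back.

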